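# Rotate the bench supplies onto their own plates

### The job

The assembly supplies stand on one another's place plates: swap them round so that the oil bottle stands in the middle of the round plate, the pin case lies in the middle of the oblong plate with its long sides along the plate's long sides, and the grease tub stands in the middle of the square plate. Park one thing on the empty six-sided plate (or any bare spot) on the way; everything ends flat and right way up, released and at rest. Never tip the bottle, and leave the loose bolt and the two hex keys where they lie.

Things in the scene. Friction and masses are not known exactly. Their poses are not given: they have to be found in the camera images.
- oil_bottle: Oil dropper bottle, standing upright: white cylindrical body 37 mm in diameter and 84 mm high, above it a thin red nozzle up to 126 mm. Grip the body anywhere round it, best near its upper end. Starts on the oblong plate; belongs on the round plate. About 80 g. Origin at the centre of its underside, z up.
- pin_case: Small blue box (case of gauge pins), lid stays shut, lying flat: 48 mm along its own x, 79 mm along its own y, 25 mm high. Grip it across the 48 mm. Starts on the square plate; belongs on the oblong plate, long sides parallel (either way round). About 140 g. Origin at the centre of its underside, z up.
- grease_tub: Flat round tub, standing upright: grey body 62 mm in diameter up to 28 mm, above it a yellow screw lid 66 mm in diameter up to the top at 42 mm. Grip it across the lid. Starts on the round plate; belongs on the square plate. About 190 g. Origin at the centre of its underside, z up.
- disc: Round aluminium plate, 92 mm in diameter, 6 mm thick: place of the oil bottle. It is fixed to the worktop, its top face level and 6 mm above it (z = 0.006). Origin at the centre of its underside. 
- oblong: Oblong steel plate, 64 mm along its own x, 100 mm along its own y, 6 mm thick: place of the pin case. It is fixed to the worktop, its top face level and 6 mm above it (z = 0.006). Origin at the centre of its underside. 
- square: Square black rubber plate, 84 x 84 mm, 6 mm thick: place of the grease tub. It is fixed to the worktop, its top face level and 6 mm above it (z = 0.006). Origin at the centre of its underside. 
- hexagon: Six-sided plywood plate, 92 mm over its corners, 80 mm over its flats, 6 mm thick, empty at the start: a free spot for parking. It is fixed to the worktop, its top face level and 6 mm above it (z = 0.006). Origin at the centre of its underside. 
- bolt: Bystander: loose bolt lying among the plates, 35 mm long (along its own y), 15 mm wide, 13 mm high. Origin under its middle. Leave it alone.
- short_hex_key: Bystander: loose black hex key lying among the plates, 92 mm along its own y, 30 mm wide, 6 mm high. Origin under the middle of its outline. Leave it alone.
- long_hex_key: Bystander: loose black hex key lying to the right of the plates, 113 mm along its own y, 35 mm wide, 7 mm high. Origin under the middle of its outline. Leave it alone.
There are look-alikes about, which are no part of the job. There is more than one size of the oil_bottle; the job needs the largest.

How it is judged:
At the end, for the whole second after the job is handed in: Bottle on the round plate, case on the oblong, tub on the square: each within 15 mm of its plate's centre, underside 2 to 12 mm above the worktop, upright or flat within 0.1 rad, slower than 0.02 m/s; case's long sides within 0.22 rad of the plate's (horizontal distance between oil_bottle and disc below 0.015 m and z of oil_bottle in the frame of disc between 0.002 and 0.012 m and angle between each of oil_bottle, pin_case, grease_tub's own z axis and vertical below 0.1 rad and linear speed of each of oil_bottle, pin_case, grease_tub below 0.02 m/s and horizontal distance between pin_case and oblong below 0.015 m and z of pin_case in the frame of oblong between 0.002 and 0.012 m and horizontal distance between grease_tub and square below 0.015 m and z of grease_tub in the frame of square between 0.002 and 0.012 m and angle between the y axis of pin_case and the y axis of oblong, either way round below 0.22 rad); the robot touches nothing.
It fails at once if the oil bottle is tipped by more than 0.6 rad (angle between oil_bottle's own z axis and vertical above 0.6 rad).
It fails at once if the bolt or one of the hex keys is moved by more than 20 mm (distance of any of bolt, short_hex_key, long_hex_key from where it was at the start of the episode above 0.02 m).
It also fails if it takes over 104 s, if anything falls off the work surface, if the arm or the gripper's body presses on something with over 40 N, if the wrist force passes 120 N, or if a joint passes its speed limit or range.

### The arm

A 6-joint arm with a two-finger parallel gripper is mounted at the origin on a cart in front of the work surface, level with it; the furniture and walls round the work are solid. World frame = base frame: x ahead of the robot, y to its left, z up, the work surface at z = 0. Lengths are in m, angles in rad, forces in N, time in s.
With the tool pointing down it reaches from about 0.35 to 0.975 m from the base axis. Payload 4.9 kg.
Tool frame: the origin (TCP) lies on the centre line of the jaws, within the pads' length; the fingertips stand 17 mm ahead of it and the grasp point (between the pads) lies 2 mm behind it (ctrl.tcp_to_tips is the x of the fingertips in the tool frame, in m); x points along the fingers, z is the direction in which the jaws open and shut, and the axes are right-handed (so a half turn about x gives the same grasp; the last joint's range is limited). The gripper opens to 85 mm and grips with 20 to 120 N. Pads are 22 mm wide; open, the fingers measure 114 mm over their backs; the gripper's body (76 mm by 85 mm) begins 54 mm behind the grasp point. The pads swing forward as they close: fully open they stand 13 mm farther back than shut.
Start: joints at [-1.411, 0.053, 1.613, -0, 1.476, -0.119], TCP at [0.172, -0.601, 0.248] pointing down, gripper open.
Joint ranges: [-3.01, 3.01], [-1.01, 2.22], [0.06, 2.58], [-1.02, 4.17], [0.09, 2.62], [-3.14, 3.14]. Speed limits (rad/s): [2.57, 2.57, 3.14, 3.14, 3.14, 3.14].

### API

Orientations are given as a rotation vector (axis times angle).
In Python, from station import ctrl, cams, finder gives the robot as it stands.
- The arm moves only by the tool step_arm, never from a script. Its argument "moves" is a list of rows, each a list of 3 entries, a list of its own where there are three numbers: the shift along the tool's x, y, z in cm, then the turn, a rotation vector about the tool's x, y, z in degrees, then the opening, from 0 (shut) to 1 (fully open). A call has exactly 10 rows; each row is the pose to reach, as a shift and turn from the pose measured when the call began, along the tool's axes at that moment; what a row does not reach only later rows make up. A row lasts 1/12 s, in which the tool goes at most 41.7 mm and 7.16 degrees, less where a joint would pass 70% of its speed; a pose out of reach is approached as far as the arm can. A call with a gripper value outside its range is refused whole. The fingers move at their own pace and stop on an object; "grip_force" is the grip in N (left out, the last holds). Time passes only in rows, so rows that repeat a pose let the fingers close, or fill a call up. It gives the time, the measured TCP pose, the force and the opening at its end, in the units of the state.
- ctrl.get_obs(): the state, without advancing time (a new reading comes with each control period).
- cams.get_image(name): name is "scene" or "top"; returns a dict with "pixels" (480x640x3 uint8, blue, green, red), "fx", "fy", "cx", "cy" (pixels), "position" and "attitude" of the camera in the world. Camera axes: x right, y up, looking along -z (the intrinsics and any distortion apply to the point x, -y, -z); pixel columns grow to the right and rows downward; lengths in m; the calibration is good to about 2 mm. A picture is of the moment at which its call begins. There is no depth.
- ctrl.finish_job(): hands the job in, once; it reports no verdict.
Trained networks look in the newest picture that a camera, given by its name, has taken for a name from the list of things; names that differ only in an ending like _2 or _b are one class to them, and where a whole thing is asked for, a point or a joint stands for the part that bears it (a point fixed in the world has none). Each returns a list of dicts, best first, with "conf" (0 to 1); they miss things now and then, are a little off and sometimes report something else, mostly with a low value. They report only what shows in the picture. A call takes as long as a camera call. They do not tell look-alikes from the thing itself.
- finder.find_in(camera, name): "at" ([column, row] in pixels, amid what is visible of it).
- finder.regions_of(camera, name): "region" (480x640 bool, what is visible of it) and "at" ([column, row] in pixels, amid what is visible of it).
- finder.tip_of(camera, name): "at" ([column, row] in pixels: a listed point, or the origin of a listed thing).
The state is a dict: "t": time; "q": joint angles; "dq": joint speeds; "effort": joint torques, N m; "tool_pos": TCP position; "tool_rot": TCP orientation; "contact_force": force on the tool from outside, world axes, zero at the start; "wrist_torque": the same for the moment, N m; "opening": finger opening in m.
Only numpy, scipy, OpenCV 4.12 (cv2) and the standard library are available. Lean on these libraries where they do the work, as an engineer would, in place of code of your own. Each camera call takes 0.05 s, during which the arm holds its last target. There are 200 camera calls.

## Working session

There is one attempt and no reset: what is moved stays moved. The work goes in short steps, Python scripts to look and compute and a tool call to move; the robot and the scene stay as the last step left them, time stands still between calls to the robot, and variables do not carry over. Pictures are saved under pics/ and viewed, on a budget of 14 in all, crops included, one or two more only if the job needs it, and the job is handed in when it is done.

Besides the shell and the picture viewer there is one more tool, called as a command line: name --argument value ..., lists and objects as JSON in quotes. step_arm: Moves the arm, as the interface text tells. Its arguments: {"type":"object","properties":{"moves":{"type":"array"},"grip_force":{"type":"number"}},"required":["moves"]}

```bash
ls; mkdir -p pics; python3 - <<'E'
from station import ctrl,cams,finder
import cv2
o=ctrl.get_obs();print(o)
for c in("top","scene"):
    im=cams.get_image(c);cv2.imwrite(f"pics/{c}0.png",im["pixels"])
    print({k:v for k,v in im.items() if k!="pixels"})
    for n in "oil_bottle pin_case grease_tub disc oblong square hexagon bolt short_hex_key long_hex_key".split():
        print(n,[(d["at"],round(d["conf"],2)) for d in finder.find_in(c,n)])
E
```

```text
pics
{'t': 0.0, 'q': array([-1.41098786e+00,  5.33561084e-02,  1.61432438e+00, -1.24226987e-05,
        1.47600151e+00, -1.19004178e-01]), 'dq': array([-0.00105319,  0.00241271,  0.00113176,  0.0005716 , -0.00154152,
       -0.00110573]), 'effort': array([ 1.64353711e-03, -3.93687880e+01, -3.70171845e+01, -3.40362806e-05,
        7.16882569e-03,  4.11030783e-06]), 'tool_pos': array([ 0.17190729, -0.60026758,  0.24704531]), 'tool_rot': array([ 1.00281442,  1.32984649, -1.00042178]), 'contact_force': array([0.70107904, 0.17267408, 0.10379679]), 'wrist_torque': array([-0.01002981, -0.05976958, -0.00792485]), 'opening': 0.08537419600280896}
{'fx': 612.9451805619808, 'fy': 612.9451805619808, 'cx': 318.46098129864777, 'cy': 234.96672671840608, 'position': array([ 0.36061641, -0.25523208,  0.95944301]), 'attitude': array([ 0.13343684, -0.13241066, -1.54867616])}
oil_bottle [([227.0, 275.6], 0.88), ([167.5, 258.8], 0.77), ([444.7, 201.4], 0.71)]
pin_case [([365.0, 279.2], 0.69)]
grease_tub [([367.7, 195.6], 0.94)]
disc [([352.4, 211.6], 0.69), ([429.4, 276.9], 0.64), ([286.1, 269.0], 0.28)]

[... 192 characters left out ...]
long_hex_key [([429.4, 272.2], 0.85)]
{'fx': 526.0059347839853, 'fy': 526.0059347839853, 'cx': 316.09814743543535, 'cy': 242.18545156071957, 'position': array([ 0.21710021, -0.85602386,  0.56316707]), 'attitude': array([ 0.91581872, -0.23490639, -0.43126823])}
oil_bottle [([242.9, 220.6], 0.78), ([407.3, 331.9], 0.72), ([234.4, 191.3], 0.48)]
pin_case [([294.0, 308.9], 0.77)]
grease_tub [([368.0, 277.4], 0.74), ([292.0, 309.9], 0.55), ([243.7, 220.4], 0.47)]
disc [([376.9, 296.2], 0.66), ([330.5, 229.8], 0.64)]
oblong [([237.4, 243.7], 0.97)]
square [([294.7, 331.3], 0.72)]
hexagon [([330.7, 229.2], 0.81)]
bolt []
short_hex_key []
long_hex_key [([325.4, 362.0], 0.98), ([234.6, 243.4], 0.52)]
```

View pics/top0.png

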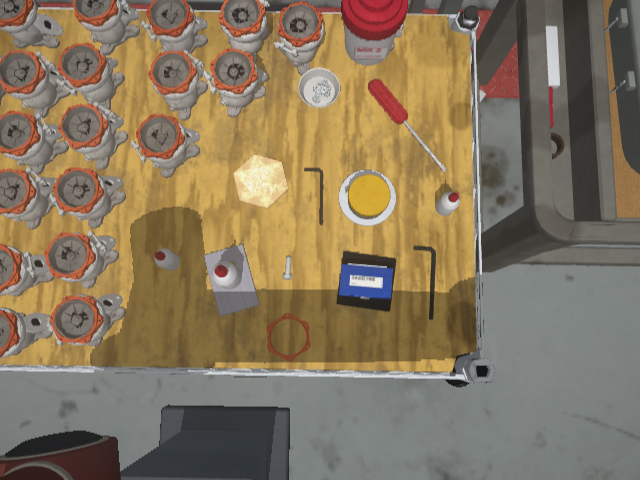

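View pics/scene0.png

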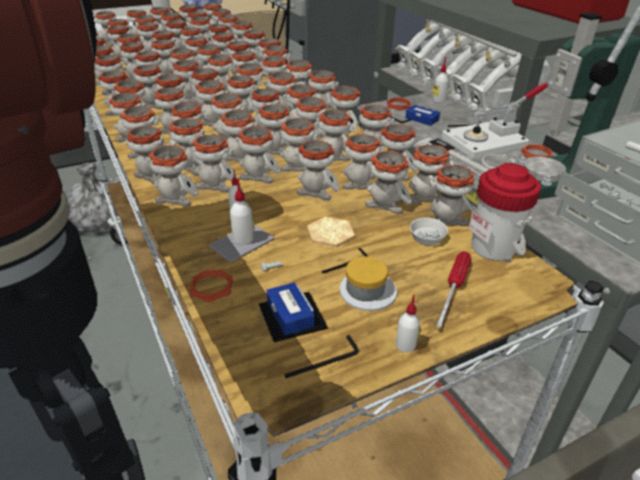

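```bash
cat > h.py <<'E'
from station import ctrl,cams,finder
import cv2,numpy as np
from scipy.spatial.transform import Rotation as R
from scipy.optimize import minimize
def proj(im,P):
    p=R.from_rotvec(im["attitude"]).inv().apply(np.atleast_2d(P)-im["position"])
    return np.c_[im["cx"]-im["fx"]*p[:,0]/p[:,2], im["cy"]+im["fy"]*p[:,1]/p[:,2]]
def back(im,uv,z):
    d=R.from_rotvec(im["attitude"]).apply([(uv[0]-im["cx"])/im["fx"],-(uv[1]-im["cy"])/im["fy"],-1])
    return im["position"]+d*(z-im["position"][2])/d[2]
def ring(d,z,n=24,ph=0):
    a=np.arange(n)*2*np.pi/n+ph;return np.c_[d/2*np.cos(a),d/2*np.sin(a),0*a+z]
def box(x,y,z0,z1):return np.array([[i*x/2,j*y/2,z]for i in(-1,1)for j in(-1,1)for z in(z0,z1)])
P=.006
M=dict(oil_bottle=np.r_[ring(.037,P),ring(.037,P+.08),ring(.006,P+.126)],
 pin_case=box(.048,.079,P,P+.025),grease_tub=np.r_[ring(.062,P),ring(.066,P+.028),ring(.066,P+.042)],
 disc=np.r_[ring(.092,0,48),ring(.092,P,48)],oblong=box(.064,.1,0,P),square=box(.084,.084,0,P),hexagon=np.r_[ring(.092,0,6),ring(.092,P,6)])
def hull(uv):
    m=np.zeros((1920,2560),np.uint8);cv2.fillConvexPoly(m,cv2.convexHull(np.round((uv+.5)*4).astype(np.int32)),1);return m
def fit(name,ims,near=None,dz=0.):
    """fit x,y,yaw by silhouette hull overlap in the cameras of ims"""
    Hs=[];x0=None
    for c,im in ims.items():
        rs=[r for r in finder.regions_of(c,name) if r["region"].sum()>30]
        if near is not None: rs=[r for r in rs if np.hypot(*(np.array(r["at"])-proj(im,[*near,.02])[0]))<35]
        if not rs: print(name,c,"none");continue
        r=rs[0]; reg=r["region"].astype(np.uint8)
        n,l,s,_=cv2.connectedComponentsWithStats(reg)
        for k in range(1,n):
            if s[k,4]<20: reg[l==k]=0
        v,u=np.nonzero(reg); Hs.append((im,hull(np.r_[np.c_[u-.4,v-.4],np.c_[u+.4,v+.4]])))
        if x0 is None: x0=back(im,r["at"],.02)[:2]
    def cost(p):
        X=R.from_rotvec([0,0,p[2]]).apply(M[name])+[p[0],p[1],dz];c=0
        for im,H in Hs:
            m=hull(proj(im,X));c+=1-(m&H).sum()/(m|H).sum()
        return c/len(Hs)
    best=None
    for y in ([0] if name in("oil_bottle","grease_tub","disc") else [-1.2,-.8,-.4,0,.4,.8,1.2,1.57]):
        s=np.array([[0,0,0],[.01,0,0],[0,.01,0],[0,0,.2]])+[*x0,y]
        r=minimize(cost,[*x0,y],method="Nelder-Mead",options=dict(initial_simplex=s,xatol=1e-4,fatol=1e-4,maxiter=120))
        if best is None or r.fun<best.fun:best=r
    return best.x,best.fun
def look():
    return {c:cams.get_image(c) for c in("top","scene")}
E
python3 - <<'E'
from h import *
ims=look()
for n in M:
    near=back(ims["top"],(227,276),.05)[:2] if n=="oil_bottle" else None
    for c in ({"top":ims["top"]},{"scene":ims["scene"]},ims):
        try:
            x,f=fit(n,c,near);print(n,list(c),x.round(4),round(f,3))
        except Exception as e: print(n,e)
for n,uv in dict(bolt=(288,267),shk=(320,194),lhk=(430,280),sb1=(167,262),sb2=(447,207),redring=(289,337)).items(): print(n,back(ims["top"],uv,.005).round(3))
E
```

```text
oil_bottle ['top'] [ 0.4546 -0.1182  0.1336] 0.097
oil_bottle ['scene'] [ 0.4545 -0.1254  0.62  ] 0.17
oil_bottle ['top', 'scene'] [ 0.4557 -0.1182  0.1359] 0.148
pin_case ['top'] [ 0.4507 -0.3253 -0.0653] 0.097
pin_case ['scene'] [ 0.4527 -0.3291 -0.0665] 0.035
pin_case ['top', 'scene'] [ 0.4529 -0.3274 -0.0689] 0.084
grease_tub ['top'] [ 0.5815 -0.3287 -0.0007] 0.05
grease_tub ['scene'] [ 0.5828 -0.3328  0.2493] 0.035
grease_tub ['top', 'scene'] [ 0.5828 -0.3301  0.1437] 0.07
disc ['top'] [ 0.5881 -0.329   0.2197] 0.023
disc ['scene'] [ 0.5885 -0.3326 -0.474 ] 0.153
disc ['top', 'scene'] [ 0.5882 -0.3304  0.3152] 0.111
oblong ['top'] [ 0.452  -0.1176  1.8744] 0.019
oblong ['scene'] [ 0.4546 -0.1213 -1.2667] 0.117
oblong ['top', 'scene'] [ 0.4527 -0.1185  1.8792] 0.105
square ['top'] [ 0.4537 -0.3293  1.4526] 0.021
square ['scene'] [ 0.4548 -0.3321 -0.1168] 0.018
square ['top', 'scene'] [ 0.4542 -0.3304 -0.1292] 0.047
hexagon ['top'] [ 0.6117 -0.158  -0.7693] 0.022
hexagon ['scene'] [ 0.6115 -0.1616  1.2954] 0.036
hexagon ['top', 'scene'] [ 0.6117 -0.159   0.2598] 0.05
bolt [ 0.472 -0.206  0.005]
shk [ 0.591 -0.254  0.005]
lhk [ 0.456 -0.428  0.005]
sb1 [ 0.477 -0.016  0.005]
sb2 [ 0.573 -0.457  0.005]
redring [ 0.364 -0.211  0.005]
```

```bash
cat > g.py <<'E'
import sys
from h import *
def go(x,y,z,jaw=None):
    o=ctrl.get_obs();T=R.from_rotvec(o["tool_rot"]);m=T.as_matrix()
    cur=np.arctan2(m[1,2],m[0,2])
    print("t",round(o["t"],2),"pos",o["tool_pos"].round(4),"jaw",round(np.degrees(cur),1),"axes x",m[:,0].round(2),"q6",o["q"][5].round(2),"open",round(o["opening"],4),"F",o["contact_force"].round(1))
    s=T.inv().apply(np.array([x,y,z])-o["tool_pos"])*100
    if jaw is None: jaw=np.degrees(cur)
    d=(jaw-np.degrees(cur)+90)%180-90
    a=np.radians(np.degrees(cur)+d)
    G=np.c_[[0,0,-1],np.cross([np.cos(a),np.sin(a),0],[0,0,-1]),[np.cos(a),np.sin(a),0]]
    print("shift cm",s.round(2),"turn deg",np.degrees((T.inv()*R.from_matrix(G)).as_rotvec()).round(1))
if __name__=="__main__": go(*[float(a) for a in sys.argv[1:]])
E
python3 g.py .455 -.120 .20
```

```text
t 2.6 pos [ 0.172  -0.6009  0.2483] jaw -74.0 axes x [ 0.  0. -1.] q6 -0.12 open 0.0856 F [ 0.  -0.2  1.1]
shift cm [  4.83  40.44 -38.44] turn deg [-0. -0. -0.]
```

step_arm --moves '[[[3,25,-24],[0,0,0],1],[[3,25,-24],[0,0,0],1],[[3,25,-24],[0,0,0],1],[[3,25,-24],[0,0,0],1],[[3,25,-24],[0,0,0],1],[[3,25,-24],[0,0,0],1],[[3,25,-24],[0,0,0],1],[[3,25,-24],[0,0,0],1],[[3,25,-24],[0,0,0],1],[[3,25,-24],[0,0,0],1]]' --grip_force 40

```text
t: 3.43
tool_pos: [0.3475, -0.2985, 0.2179]
tool_rot: [0.998, 1.33, -0.997]
contact_force: [-1.1, -1.5, -0.7]
opening: 0.0855
```

```bash
python3 g.py .455 -.120 .20
```

```text
t 3.43 pos [ 0.3475 -0.2985  0.2179] jaw -73.7 axes x [ 0.  0. -1.] q6 0.41 open 0.0855 F [-1.1 -1.5 -0.7]
shift cm [  1.81  15.32 -14.12] turn deg [-0. -0. -0.]
```

step_arm --moves '[[[1.8,15.3,-14.1],[0,0,0],1],[[1.8,15.3,-14.1],[0,0,0],1],[[1.8,15.3,-14.1],[0,0,0],1],[[1.8,15.3,-14.1],[0,0,0],1],[[1.8,15.3,-14.1],[0,0,0],1],[[1.8,15.3,-14.1],[0,0,0],1],[[1.8,15.3,-14.1],[0,0,0],1],[[1.8,15.3,-14.1],[0,0,0],1],[[1.8,15.3,-14.1],[0,0,0],1],[[1.8,15.3,-14.1],[0,0,0],1]]'

```text
t: 4.27
tool_pos: [0.4545, -0.1219, 0.2004]
tool_rot: [1.0, 1.329, -0.999]
contact_force: [-0.7, -1.0, -1.0]
opening: 0.0854
```

```bash
python3 g.py .455 -.120 .081; python3 - <<'E'
from h import *
im=look()
for c in im: print(c,[(d["at"],round(d["conf"],2)) for d in finder.tip_of(c,"oil_bottle")], proj(im[c],[.455,-.12,.006]),proj(im[c],[.455,-.12,.132]))
cv2.imwrite("pics/s1.png",cv2.resize(im["scene"]["pixels"][120:360,150:470],None,fx=2,fy=2))
E
```

```text
t 4.27 pos [ 0.4545 -0.1219  0.2004] jaw -73.9 axes x [ 0.  0. -1.] q6 0.87 open 0.0854 F [-0.7 -1.  -1. ]
shift cm [11.94  0.09 -0.17] turn deg [-0. -0. -0.]
top [([228.9, 279.2], 0.82), ([443.4, 208.5], 0.74)] [[232.3230889  277.01965269]] [[219.54341684 267.61788902]]
scene [([244.0, 239.4], 0.79), ([406.9, 347.9], 0.69), ([239.4, 211.7], 0.51)] [[242.56440329 239.75664591]] [[237.36428035 178.11995871]]
```

View pics/s1.png

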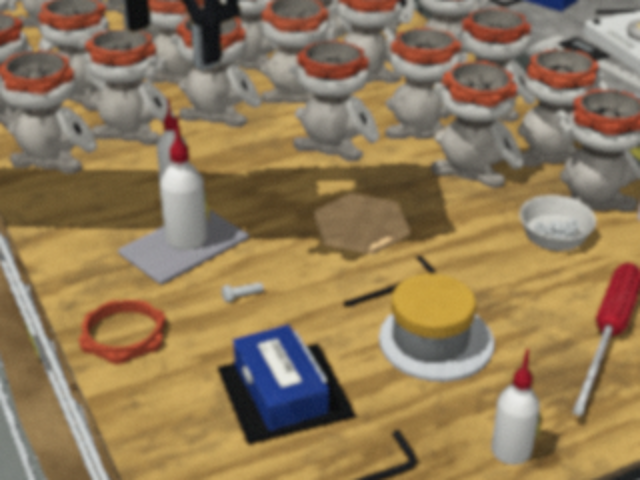

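step_arm --moves '[[[4,0,-0.1],[0,0,0],1],[[7,0,-0.2],[0,0,0],1],[[10,0,-0.2],[0,0,0],1],[[11.2,0,-0.2],[0,0,0],1],[[12.0,0,-0.2],[0,0,0],1],[[12.0,0,-0.2],[0,0,0],1],[[12.0,0,-0.2],[0,0,0],0.6],[[12.0,0,-0.2],[0,0,0],0.2],[[12.0,0,-0.2],[0,0,0],0.2],[[12.0,0,-0.2],[0,0,0],0.2]]'

```text
t: 5.3
tool_pos: [0.4552, -0.1196, 0.0819]
tool_rot: [1.0, 1.326, -0.997]
contact_force: [-0.2, -0.0, 0.0]
opening: 0.0381
```

step_arm --moves '[[[0.1,0,0],[0,0,0],0.2],[[0.1,0,0],[0,0,0],0.2],[[0.1,0,0],[0,0,0],0.2],[[-0.5,0,0],[0,0,0],0.2],[[-1,0,0],[0,0,0],0.2],[[-2,0,0],[0,0,0],0.2],[[-3,0,0],[0,0,0],0.2],[[-4,0,0],[0,0,0],0.2],[[-4,0,0],[0,0,0],0.2],[[-4,0,0],[0,0,0],0.2]]'

```text
t: 6.13
tool_pos: [0.4558, -0.1199, 0.1232]
tool_rot: [1.0, 1.324, -0.997]
contact_force: [0.1, 0.4, -0.9]
opening: 0.0359
```

```bash
python3 g.py .612 -.160 .14; python3 - <<'E'
from h import *
im={"scene":cams.get_image("scene")}
cv2.imwrite("pics/s2.png",cv2.resize(im["scene"]["pixels"][120:280,180:340],None,fx=3,fy=3))
E
```

```text
t 6.13 pos [ 0.4558 -0.1199  0.1232] jaw -73.8 axes x [ 0.01 -0.   -1.  ] q6 0.87 open 0.0359 F [ 0.1  0.4 -0.9]
shift cm [-1.59 13.9   8.2 ] turn deg [ 0.   0.2 -0.3]
```

View pics/s2.png

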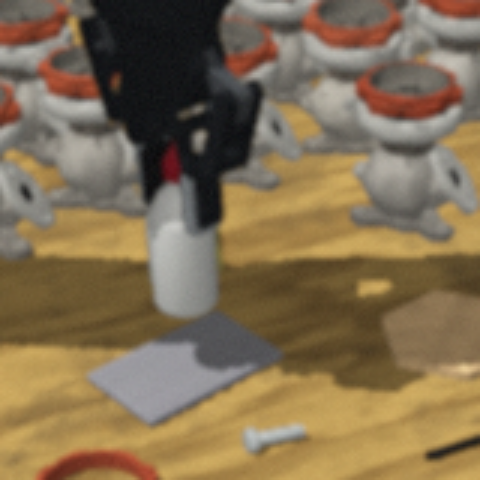

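step_arm --moves '[[[0,3,1.8],[0,0,0],0.2],[[0,6,3.5],[0,0,0],0.2],[[0,9,5.3],[0,0,0],0.2],[[0,12,7],[0,0,0],0.2],[[0,13.9,8.2],[0,0,0],0.2],[[0,13.9,8.2],[0,0,0],0.2],[[0,13.9,8.2],[0,0,0],0.2],[[1.5,13.9,8.2],[0,0,0],0.2],[[3,13.9,8.2],[0,0,0],0.2],[[3,13.9,8.2],[0,0,0],0.2]]'

```text
t: 7.02
tool_pos: [0.6076, -0.1583, 0.0874]
tool_rot: [0.999, 1.334, -1.0]
contact_force: [-0.6, 0.6, -1.8]
opening: 0.0356
```

```bash
python3 g.py .612 -.160 .081
```

```text
t 7.02 pos [ 0.6076 -0.1583  0.0874] jaw -73.9 axes x [-0.  0. -1.] q6 0.92 open 0.0356 F [-0.6  0.6 -1.8]
shift cm [0.64 0.38 0.28] turn deg [ 0.  -0.2  0.2]
```

step_arm --moves '[[[0.3,0.2,0.2],[0,0,0],0.2],[[0.6,0.2,0.2],[0,0,0],0.2],[[0.7,0.2,0.2],[0,0,0],0.2],[[0.7,0.2,0.2],[0,0,0],0.2],[[0.7,0.2,0.2],[0,0,0],0.6],[[0.7,0.2,0.2],[0,0,0],0.9],[[0.7,0.2,0.2],[0,0,0],0.9],[[0.5,0.2,0.2],[0,0,0],1],[[-1,0.2,0.2],[0,0,0],1],[[-4,0.2,0.2],[0,0,0],1]]'

```text
t: 7.85
tool_pos: [0.6074, -0.1588, 0.1238]
tool_rot: [0.999, 1.343, -1.004]
contact_force: [0.8, -0.4, 0.2]
opening: 0.0855
```

```bash
python3 g.py .452 -.327 .20 -3.9;python3 - <<'E'
from h import *
im={"scene":cams.get_image("scene")}
cv2.imwrite("pics/s3.png",cv2.resize(im["scene"]["pixels"][120:280,250:410],None,fx=3,fy=3))
E
```

```text
t 7.85 pos [ 0.6074 -0.1588  0.1238] jaw -73.9 axes x [-0.01  0.01 -1.  ] q6 0.91 open 0.0855 F [ 0.8 -0.4  0.2]
shift cm [ -7.51 -19.68  11.77] turn deg [-70.   -0.8   0.2]
```

View pics/s3.png

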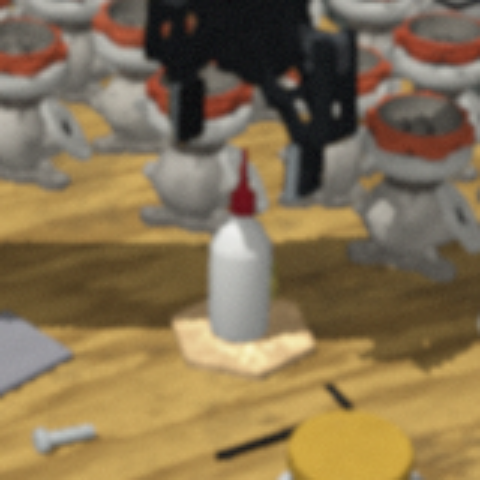

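step_arm --moves '[[[-4,0,0],[0,0,0],1],[[-7.5,0,0],[0,0,0],1],[[-7.5,-3,2],[-7,0,0],1],[[-7.5,-19.7,11.8],[-70,0,0],1],[[-7.5,-19.7,11.8],[-70,0,0],1],[[-7.5,-19.7,11.8],[-70,0,0],1],[[-7.5,-19.7,11.8],[-70,0,0],1],[[-7.5,-19.7,11.8],[-70,0,0],1],[[-7.5,-19.7,11.8],[-70,0,0],1],[[-7.5,-19.7,11.8],[-70,0,0],1]]'

```text
t: 8.73
tool_pos: [0.4548, -0.3308, 0.2105]
tool_rot: [0.253, 1.552, -0.255]
contact_force: [0.6, 0.2, 0.4]
opening: 0.0854
```

```bash
python3 g.py .452 -.327 .10 -3.9
```

```text
t 8.73 pos [ 0.4548 -0.3308  0.2105] jaw -18.5 axes x [ 0. -0. -1.] q6 -0.44 open 0.0854 F [0.6 0.2 0.4]
shift cm [11.05  0.28 -0.43] turn deg [-14.6   0.2   0.1]
```

step_arm --moves '[[[4,0.2,-0.4],[-7,0,0],1],[[8,0.3,-0.4],[-14.6,0,0],1],[[11,0.3,-0.4],[-14.6,0,0],1],[[13,0.3,-0.4],[-14.6,0,0],1],[[15,0.3,-0.4],[-14.6,0,0],1],[[16.5,0.3,-0.4],[-14.6,0,0],1],[[17.5,0.3,-0.4],[-14.6,0,0],1],[[18.2,0.3,-0.4],[-14.6,0,0],1],[[18.2,0.3,-0.4],[-14.6,0,0],1],[[18.2,0.3,-0.4],[-14.6,0,0],1]]'

```text
t: 9.57
tool_pos: [0.453, -0.3275, 0.0293]
tool_rot: [0.052, 1.566, -0.056]
contact_force: [-0.9, 0.4, 0.3]
opening: 0.0855
```

```bash
python3 g.py .452 -.327 .027 -3.9;python3 - <<'E'
from h import *
im={"scene":cams.get_image("scene")}
cv2.imwrite("pics/s4.png",cv2.resize(im["scene"]["pixels"][230:390,210:370],None,fx=3,fy=3))
E
```

```text
t 9.57 pos [ 0.453  -0.3275  0.0293] jaw -3.9 axes x [ 0. -0. -1.] q6 -0.69 open 0.0855 F [-0.9  0.4  0.3]
shift cm [ 0.23  0.04 -0.1 ] turn deg [-0.   0.3  0.1]
```

View pics/s4.png

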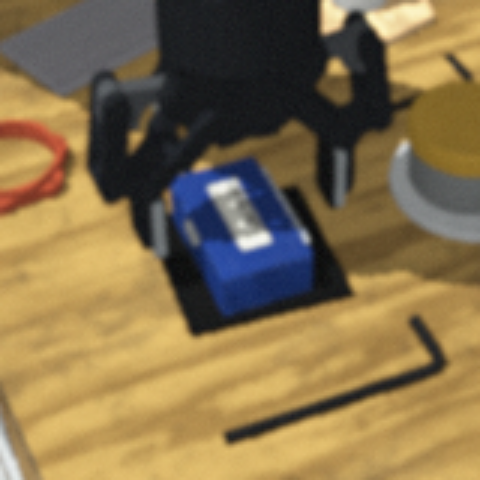

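step_arm --moves '[[[0.3,0,0],[0,0,0],0.8],[[0.3,0,0],[0,0,0],0.5],[[0.3,0,0],[0,0,0],0.4],[[0.3,0,0],[0,0,0],0.4],[[0.3,0,0],[0,0,0],0.4],[[0.3,0,0],[0,0,0],0.4],[[0.3,0,0],[0,0,0],0.4],[[-1,0,0],[0,0,0],0.4],[[-3,0,0],[0,0,0],0.4],[[-6,0,0],[0,0,0],0.4]]' --grip_force 60

```text
t: 10.45
tool_pos: [0.4507, -0.3254, 0.0872]
tool_rot: [0.056, 1.571, -0.052]
contact_force: [-0.6, 0.3, -1.7]
opening: 0.0457
```

```bash
python3 g.py .4535 -.1197 .12 -72.5
```

```text
t 10.45 pos [ 0.4507 -0.3254  0.0872] jaw -3.9 axes x [-0.  0. -1.] q6 -0.69 open 0.0457 F [-0.6  0.3 -1.7]
shift cm [-3.23 20.55 -1.14] turn deg [68.5 -0.1 -0.1]
```

step_arm --moves '[[[-3.2,3,0],[7,0,0],0.4],[[-3.2,6,-0.3],[14,0,0],0.4],[[-3.2,9,-0.5],[21,0,0],0.4],[[-3.2,12,-0.7],[28,0,0],0.4],[[-3.2,15,-0.9],[35,0,0],0.4],[[-3.2,18,-1.1],[42,0,0],0.4],[[-3.2,20.5,-1.1],[49,0,0],0.4],[[-3.2,20.5,-1.1],[56,0,0],0.4],[[-3.2,20.5,-1.1],[63,0,0],0.4],[[-3.2,20.5,-1.1],[68.5,0,0],0.4]]'

```text
t: 11.28
tool_pos: [0.4534, -0.1192, 0.1195]
tool_rot: [0.985, 1.34, -0.983]
contact_force: [0.4, 0.1, 0.5]
opening: 0.0454
```

step_arm --moves '[[[0,0,0],[4,0,0],0.4],[[0,0,0],[4,0,0],0.4],[[1,0,0],[4,0,0],0.4],[[3,0,0],[4,0,0],0.4],[[5,0,0],[4,0,0],0.4],[[7,0,0],[4,0,0],0.4],[[7,0,0],[4,0,0],0.4],[[7,0,0],[4,0,0],0.4],[[7,0,0],[4,0,0],0.4],[[7,0,0],[4,0,0],0.4]]'

```text
t: 12.12
tool_pos: [0.4543, -0.1195, 0.0509]
tool_rot: [1.038, 1.311, -1.035]
contact_force: [0.3, 0.2, -0.6]
opening: 0.0454
```

```bash
python3 g.py .4535 -.1197 .027 -72.5;python3 - <<'E'
from h import *
z=ctrl.get_obs()["tool_pos"][2]-.027
im=look()
for c in im: cv2.imwrite(f"pics/{c}5.png",cv2.resize(im[c]["pixels"][120:360,130:450],None,fx=2,fy=2))
for c in im:
    print(c,fit("pin_case",{c:im[c]},dz=z))
print(fit("square",{"top":im["top"]}))
print(fit("oblong",{"top":im["top"]}))
E
```

```text
t 12.12 pos [ 0.4543 -0.1195  0.0509] jaw -76.7 axes x [ 0.  0. -1.] q6 0.92 open 0.0454 F [ 0.3  0.2 -0.6]
shift cm [ 2.39 -0.08  0.  ] turn deg [-4.2 -0.1 -0.1]
top (array([ 0.48413869, -0.21080163, -1.16584648]), np.float64(0.9225882018882657))
scene (array([ 0.45644057, -0.12346844, -1.38902552]), np.float64(0.10065635470693535))
(array([ 0.45375361, -0.3290636 , -1.68484129]), np.float64(0.025642084400033016))
oblong top noneTraceback (most recent call last):
  File "<stdin>", line 8, in <module>
  File "h.py", line 40, in fit
    s=np.array([[0,0,0],[.01,0,0],[0,.01,0],[0,0,.2]])+[*x0,y]
                                                       ^^^^^^^
TypeError: Value after * must be an iterable, not NoneType
```

View pics/scene5.png

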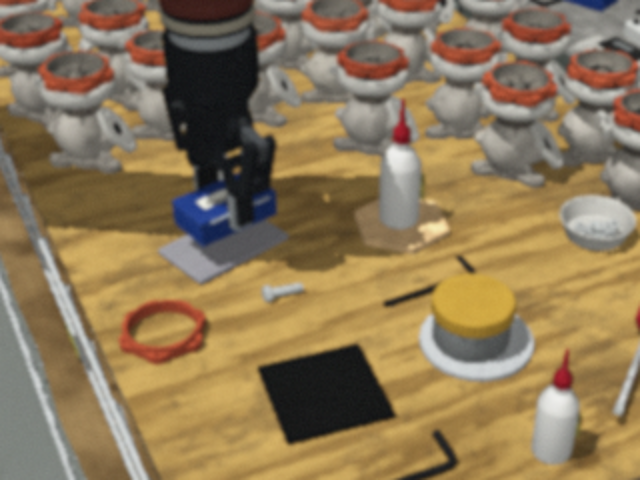

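```bash
python3 g.py .4525 -.118 .027 -72.5
```

```text
t 12.42 pos [ 0.4536 -0.1192  0.0501] jaw -76.7 axes x [-0.  0. -1.] q6 0.92 open 0.0454 F [-0.  -0.4 -1.3]
shift cm [ 2.31 -0.08 -0.14] turn deg [-4.2 -0.1 -0. ]
```

step_arm --moves '[[[0,-0.1,-0.1],[-4.2,0,0],0.4],[[1,-0.1,-0.1],[-4.2,0,0],0.4],[[1.6,-0.1,-0.1],[-4.2,0,0],0.4],[[2.1,-0.1,-0.1],[-4.2,0,0],0.4],[[2.4,-0.1,-0.1],[-4.2,0,0],0.4],[[2.4,-0.1,-0.1],[-4.2,0,0],0.4],[[2.4,-0.1,-0.1],[-4.2,0,0],0.8],[[2.4,-0.1,-0.1],[-4.2,0,0],0.8],[[2.2,-0.1,-0.1],[-4.2,0,0],0.8],[[-1,-0.1,-0.1],[-4.2,0,0],0.8]]'

```text
t: 13.25
tool_pos: [0.4476, -0.1164, 0.0542]
tool_rot: [0.982, 1.353, -0.985]
contact_force: [-0.5, 1.0, -0.5]
opening: 0.0684
```

```bash
python3 g.py .5822 -.3305 .13 -10
```

```text
t 13.25 pos [ 0.4476 -0.1164  0.0542] jaw -72.5 axes x [-0.01  0.01 -1.  ] q6 0.85 open 0.0684 F [-0.5  1.  -0.5]
shift cm [-7.91  6.33 24.38] turn deg [-62.5  -0.9   0.2]
```

step_arm --moves '[[[-4,0,0],[0,0,0],1],[[-7.9,0,3],[0,0,0],1],[[-7.9,2,7],[0,0,0],1],[[-7.9,3,11],[0,0,0],1],[[-7.9,4,15],[0,0,0],1],[[-7.9,5,19],[0,0,0],1],[[-7.9,6,23],[0,0,0],1],[[-7.9,6.3,24.4],[0,0,0],1],[[-7.9,6.3,24.4],[0,0,0],1],[[-7.9,6.3,24.4],[0,0,0],1]]'

```text
t: 14.08
tool_pos: [0.5818, -0.3315, 0.1289]
tool_rot: [0.984, 1.354, -0.986]
contact_force: [0.0, -0.2, 0.7]
opening: 0.0856
```

```bash
python3 g.py .5822 -.3305 .04;python3 - <<'E'
from h import *
im=look()
for c in im: print(c,fit("pin_case",{c:im[c]},near=(.453,-.119)))
for c in im: print(c,fit("oblong",{c:im[c]},near=(.453,-.119)))
cv2.imwrite("pics/s6.png",im["scene"]["pixels"])
E
```

```text
t 14.08 pos [ 0.5818 -0.3315  0.1289] jaw -72.6 axes x [-0.01  0.01 -1.  ] q6 0.64 open 0.0856 F [ 0.  -0.2  0.7]
shift cm [8.89 0.16 0.03] turn deg [ 0.  -0.7  0.6]
pin_case top noneTraceback (most recent call last):
  File "<stdin>", line 3, in <module>
  File "h.py", line 40, in fit
    s=np.array([[0,0,0],[.01,0,0],[0,.01,0],[0,0,.2]])+[*x0,y]
                                                       ^^^^^^^
TypeError: Value after * must be an iterable, not NoneType
```

step_arm --moves '[[[3,0.1,0],[0,-0.7,0.6],1],[[6,0.1,0],[0,-0.7,0.6],1],[[8,0.1,0],[0,-0.7,0.6],1],[[9.1,0.1,0],[0,-0.7,0.6],1],[[9.1,0.1,0],[0,-0.7,0.6],1],[[9.1,0.1,0],[0,-0.7,0.6],1],[[9.1,0.1,0],[0,-0.7,0.6],0.7],[[9.1,0.1,0],[0,-0.7,0.6],0.6],[[9.1,0.1,0],[0,-0.7,0.6],0.6],[[9.1,0.1,0],[0,-0.7,0.6],0.6]]'

```text
t: 15.07
tool_pos: [0.5829, -0.3297, 0.0416]
tool_rot: [0.981, 1.333, -0.98]
contact_force: [0.5, -1.2, 6.1]
opening: 0.0636
```

```bash
sed -i 's/^    def cost/    if not Hs: return None\n    def cost/' h.py; python3 g.py .454 -.3305 .08;python3 - <<'E'
from h import *
im=look()
cv2.imwrite("pics/s6.png",im["scene"]["pixels"])
cv2.imwrite("pics/t6.png",im["top"]["pixels"])
E
```

```text
t 15.07 pos [ 0.5829 -0.3297  0.0416] jaw -72.5 axes x [ 0. -0. -1.] q6 0.64 open 0.0636 F [ 0.5 -1.2  6.1]
shift cm [ -3.89 -12.3   -3.79] turn deg [ 0.   0.2 -0.2]
```

View pics/s6.png

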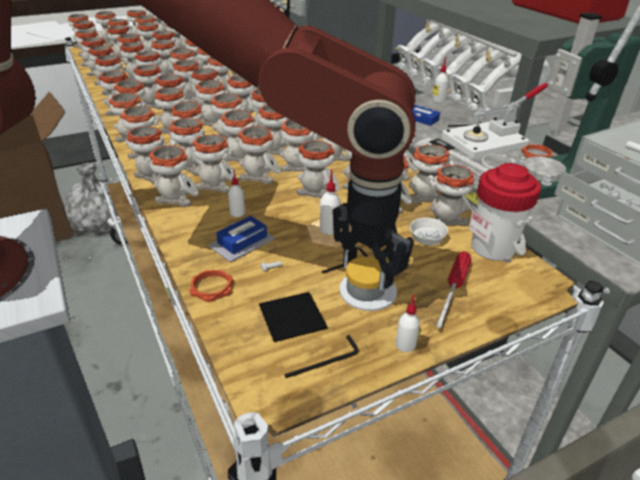

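step_arm --moves '[[[0,0,0],[0,0,0],0.6],[[-1,0,0],[0,0,0],0.6],[[-2,0,0],[0,0,0],0.6],[[-3.5,0,0],[0,0,0],0.6],[[-4,-2,-0.7],[0,0,0],0.6],[[-4,-5,-1.5],[0,0,0],0.6],[[-4,-8,-2.5],[0,0,0],0.6],[[-4,-11,-3.4],[0,0,0],0.6],[[-4,-12.2,-3.8],[0,0,0],0.6],[[-4,-12.2,-3.8],[0,0,0],0.6]]' --grip_force 80

```text
t: 16.0
tool_pos: [0.4524, -0.3299, 0.0816]
tool_rot: [0.982, 1.334, -0.982]
contact_force: [-0.9, -0.3, -2.3]
opening: 0.0637
```

```bash
python3 g.py .4545 -.3297 .0416;python3 - <<'E'
from h import *
z=ctrl.get_obs()["tool_pos"][2]-.0416
im=look()
print("tub",fit("grease_tub",{"scene":im["scene"]},dz=z))
for c in im:
    for n in("pin_case","oblong"): print(c,n,fit(n,{c:im[c]},near=(.453,-.119)))
E
```

```text
t 16.0 pos [ 0.4524 -0.3299  0.0816] jaw -72.6 axes x [ 0. -0. -1.] q6 0.5 open 0.0637 F [-0.9 -0.3 -2.3]
shift cm [4.   0.19 0.03] turn deg [ 0.   0.2 -0.1]
tub (array([ 0.45390523, -0.33100502,  0.9399835 ]), np.float64(0.20312983237459026))
top pin_case (array([ 0.45420192, -0.1165517 ,  1.89016972]), np.float64(0.04207753613399978))
top oblong (array([ 0.45198326, -0.11747657, -1.27086337]), np.float64(0.047344689378757465))
scene pin_case (array([ 0.45430638, -0.12005645, -1.2384018 ]), np.float64(0.1983048439793551))
scene oblong (array([ 0.45200484, -0.1221286 , -1.26070269]), np.float64(0.5180651619949035))
```

step_arm --moves '[[[1.5,0.1,0],[0,0,0],0.6],[[2.7,0.1,0],[0,0,0],0.6],[[3.5,0.1,0],[0,0,0],0.6],[[4.0,0.1,0],[0,0,0],0.6],[[4.0,0.1,0],[0,0,0],0.6],[[4.0,0.1,0],[0,0,0],0.6],[[4.0,0.1,0],[0,0,0],1],[[4.0,0.1,0],[0,0,0],1],[[3.8,0.1,0],[0,0,0],1],[[1,0.1,0],[0,0,0],1]]'

```text
t: 17.18
tool_pos: [0.4538, -0.3272, 0.0662]
tool_rot: [0.983, 1.344, -0.98]
contact_force: [0.0, 0.3, -0.6]
opening: 0.0854
```

```bash
python3 g.py .45 -.31 .20; python3 g.py .608 -.158 .20
```

```text
t 17.18 pos [ 0.4538 -0.3272  0.0662] jaw -72.4 axes x [-0.  0. -1.] q6 0.51 open 0.0854 F [ 0.   0.3 -0.6]
shift cm [-13.37   0.14  -1.82] turn deg [ 0.  -0.3  0.1]
t 17.18 pos [ 0.4538 -0.3272  0.0662] jaw -72.4 axes x [-0.  0. -1.] q6 0.51 open 0.0854 F [ 0.   0.3 -0.6]
shift cm [-13.35  19.78 -11.54] turn deg [ 0.  -0.3  0.1]
```

step_arm --moves '[[[-4,0,0],[0,0,0],1],[[-8,0,0],[0,0,0],1],[[-12,0,0],[0,0,0],1],[[-13.3,3,-1.7],[0,0,0],1],[[-13.3,6,-3.5],[0,0,0],1],[[-13.3,9,-5.2],[0,0,0],1],[[-13.3,12,-7],[0,0,0],1],[[-13.3,15,-8.7],[0,0,0],1],[[-13.3,18,-10.5],[0,0,0],1],[[-13.3,19.8,-11.5],[0,0,0],1]]'

```text
t: 18.02
tool_pos: [0.6101, -0.1557, 0.1996]
tool_rot: [0.982, 1.344, -0.977]
contact_force: [-0.2, -0.3, -1.2]
opening: 0.0854
```

```bash
python3 g.py .608 -.158 .081; python3 - <<'E'
from h import *
im=look()
for c in im:
    print(c,"tub",fit("grease_tub",{c:im[c]},near=(.454,-.33)),"disc",fit("disc",{c:im[c]},near=(.588,-.33)),"bot",fit("oil_bottle",{c:im[c]},near=(.608,-.158)))
    print([(d["at"],back(im[c],d["at"],.006).round(4)) for d in finder.tip_of(c,"oil_bottle")])
E
```

```text
t 18.02 pos [ 0.6101 -0.1557  0.1996] jaw -72.3 axes x [-0.  0. -1.] q6 0.89 open 0.0854 F [-0.2 -0.3 -1.2]
shift cm [11.86 -0.26  0.21] turn deg [ 0.  -0.3  0. ]
top tub (array([ 0.45641762, -0.32925291,  0.25546887]), np.float64(0.028170107092969077)) disc (array([ 0.58836344, -0.32894803,  0.11585562]), np.float64(0.03546423501672158)) bot (array([ 0.60709751, -0.15724887,  0.25032652]), np.float64(0.13439937597503904))
[([171.8, 260.1], array([ 0.4799, -0.0241,  0.006 ])), ([446.9, 207.3], array([ 0.5723, -0.4566,  0.006 ])), ([260.7, 181.3], array([ 0.6095, -0.159 ,  0.006 ]))]
oil_bottle scene none
scene tub (array([ 0.45753   , -0.33231688,  0.29474483]), np.float64(0.031034706876381102)) disc (array([ 0.58873613, -0.3318093 ,  0.01369391]), np.float64(0.040821736249171625)) bot None
[([241.5, 212.5], array([ 0.4849, -0.035 ,  0.006 ])), ([404.5, 346.5], array([ 0.5691, -0.461 ,  0.006 ])), ([331.2, 229.6], array([ 0.6134, -0.1616,  0.006 ]))]
```

step_arm --moves '[[[4,-0.2,0.2],[0,0,0],1],[[7,-0.2,0.2],[0,0,0],1],[[10,-0.2,0.2],[0,0,0],1],[[11.2,-0.2,0.2],[0,0,0],1],[[12.0,-0.2,0.2],[0,0,0],1],[[12.0,-0.2,0.2],[0,0,0],1],[[12.0,-0.2,0.2],[0,0,0],0.6],[[12.0,-0.2,0.2],[0,0,0],0.2],[[12.0,-0.2,0.2],[0,0,0],0.2],[[12.0,-0.2,0.2],[0,0,0],0.2]]' --grip_force 40

```text
t: 19.35
tool_pos: [0.6072, -0.1616, 0.0815]
tool_rot: [0.984, 1.34, -0.98]
contact_force: [-0.7, 0.8, 0.3]
opening: 0.0385
```

step_arm --moves '[[[0,0,0],[0,0,0],0.2],[[0,0,0],[0,0,0],0.2],[[0,0,0],[0,0,0],0.2],[[-0.5,0,0],[0,0,0],0.2],[[-1,0,0],[0,0,0],0.2],[[-2,0,0],[0,0,0],0.2],[[-3,0,0],[0,0,0],0.2],[[-4,0,0],[0,0,0],0.2],[[-4,0,0],[0,0,0],0.2],[[-4,0,0],[0,0,0],0.2]]'

```text
t: 20.18
tool_pos: [0.6081, -0.1621, 0.1232]
tool_rot: [0.984, 1.337, -0.979]
contact_force: [-0.2, -0.9, -1.3]
opening: 0.0359
```

```bash
python3 g.py .5885 -.3304 .12; python3 - <<'E'
from h import *
im={"scene":cams.get_image("scene")}
cv2.imwrite("pics/s7.png",cv2.resize(im["scene"]["pixels"][130:350,240:440],None,fx=2.5,fy=2.5))
E
```

```text
t 20.18 pos [ 0.6081 -0.1621  0.1232] jaw -72.5 axes x [ 0.  0. -1.] q6 0.89 open 0.0359 F [-0.2 -0.9 -1.3]
shift cm [ 0.29 -6.92 15.46] turn deg [-0.  -0.1 -0.2]
```

View pics/s7.png

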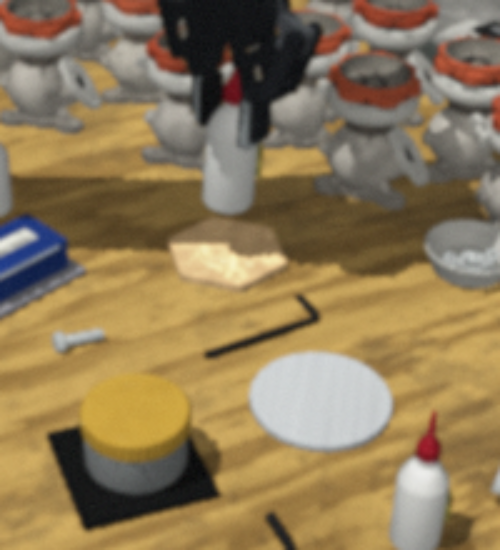

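step_arm --moves '[[[0,-1.3,3],[0,0,0],0.2],[[0,-2.7,6],[0,0,0],0.2],[[0,-4,9],[0,0,0],0.2],[[0,-5.4,12],[0,0,0],0.2],[[0,-6.5,14.5],[0,0,0],0.2],[[0,-6.9,15.5],[0,0,0],0.2],[[0,-6.9,15.5],[0,0,0],0.2],[[1.5,-6.9,15.5],[0,0,0],0.2],[[3,-6.9,15.5],[0,0,0],0.2],[[3,-6.9,15.5],[0,0,0],0.2]]'

```text
t: 21.07
tool_pos: [0.5859, -0.3269, 0.0859]
tool_rot: [0.984, 1.349, -0.98]
contact_force: [-0.6, 0.9, -1.8]
opening: 0.0361
```

```bash
python3 g.py .5885 -.3304 .0812
```

```text
t 21.07 pos [ 0.5859 -0.3269  0.0859] jaw -72.4 axes x [-0.01  0.01 -1.  ] q6 0.64 open 0.0361 F [-0.6  0.9 -1.8]
shift cm [0.46 0.15 0.42] turn deg [ 0.  -0.5  0.2]
```

step_arm --moves '[[[0.2,0.1,0.4],[0,-0.5,0],0.2],[[0.4,0.1,0.4],[0,-0.5,0],0.2],[[0.5,0.1,0.4],[0,-0.5,0],0.2],[[0.5,0.1,0.4],[0,-0.5,0],0.2],[[0.5,0.1,0.4],[0,-0.5,0],0.6],[[0.5,0.1,0.4],[0,-0.5,0],0.9],[[0.5,0.1,0.4],[0,-0.5,0],0.9],[[0.4,0.1,0.4],[0,-0.5,0],1],[[-1,0.1,0.4],[0,-0.5,0],1],[[-4,0.1,0.4],[0,-0.5,0],1]]'

```text
t: 21.9
tool_pos: [0.5856, -0.3289, 0.1217]
tool_rot: [0.98, 1.351, -0.984]
contact_force: [-0.1, -0.2, -0.6]
opening: 0.0855
```

step_arm --moves '[[[-4,0,0],[0,0,0],1],[[-8,0,0],[0,0,0],1],[[-12,0,0],[0,0,0],1],[[-12,-4,0],[0,0,0],1],[[-12,-8,0],[0,0,0],1],[[-12,-12,3],[0,0,0],1],[[-12,-16,6],[0,0,0],1],[[-12,-20,9],[0,0,0],1],[[-12,-24,12],[0,0,0],1],[[-12,-24,12],[0,0,0],1]]'

```text
t: 22.73
tool_pos: [0.3923, -0.5186, 0.2446]
tool_rot: [0.98, 1.349, -0.986]
contact_force: [-0.4, 0.0, -0.7]
opening: 0.0858
```

```bash
python3 - <<'E'
from h import *
print(ctrl.get_obs()["tool_pos"])
im=look()
for c in im:
    for n,p in dict(oil_bottle=(.5885,-.33),disc=(.5885,-.33),grease_tub=(.455,-.33),square=(.454,-.33),pin_case=(.454,-.119),oblong=(.453,-.119)).items(): print(c,n,fit(n,{c:im[c]},near=p))
cv2.imwrite("pics/s8.png",im["scene"]["pixels"]);cv2.imwrite("pics/t8.png",im["top"]["pixels"])
E
```

```text
[ 0.39227293 -0.51862077  0.24455491]
top oil_bottle (array([ 0.58670253, -0.32347885,  0.21603291]), np.float64(0.1401453957996769))
top disc (array([ 0.58758196, -0.32979207, -0.11908177]), np.float64(0.030340586791238633))
top grease_tub (array([ 0.45603163, -0.32964716,  0.12675416]), np.float64(0.03675279598920167))
top square (array([ 0.45406021, -0.3286947 ,  1.45654192]), np.float64(0.020250643206905172))
top pin_case (array([ 0.45406301, -0.11714892, -1.26478248]), np.float64(0.047364818617385396))
top oblong (array([ 0.45232254, -0.11903562, -1.26178052]), np.float64(0.026100650779314005))
oil_bottle scene none
scene oil_bottle None
disc scene none
scene disc None
scene grease_tub (array([ 0.45678642, -0.33258723,  0.16325695]), np.float64(0.029933978591115906))
scene square (array([ 0.45442298, -0.33179967, -0.13384256]), np.float64(0.1994999479112407))
scene pin_case (array([ 0.45424817, -0.12124148,  1.88346823]), np.float64(0.05294494824585505))
scene oblong (array([ 0.44984903, -0.12402368, -1.29996257]), np.float64(0.3446159400667931))
```

View pics/s8.png

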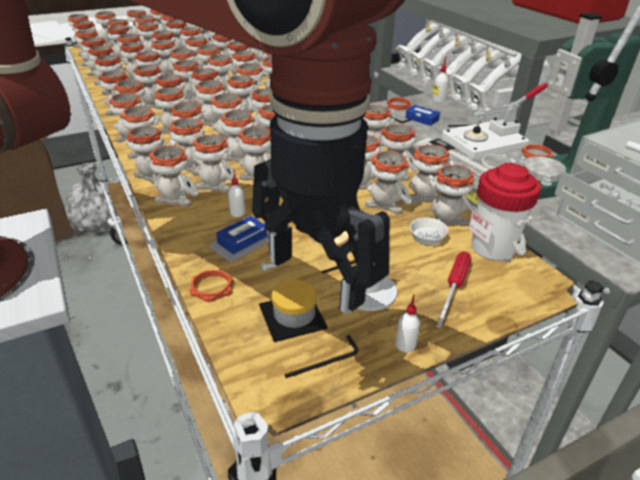

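View pics/t8.png

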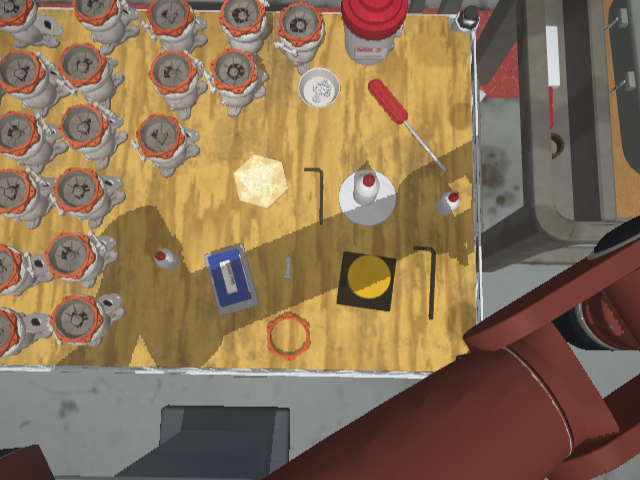

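step_arm --moves '[[[0,-14,17],[0,0,0],1],[[0,-14,17],[0,0,0],1],[[0,-14,17],[0,0,0],1],[[0,-14,17],[0,0,0],1],[[0,-14,17],[0,0,0],1],[[0,-14,17],[0,0,0],1],[[0,-14,17],[0,0,0],1],[[0,-14,17],[0,0,0],1],[[0,-14,17],[0,0,0],1],[[0,-14,17],[0,0,0],1]]'

```text
t: 24.27
tool_pos: [0.3141, -0.7189, 0.2432]
tool_rot: [0.978, 1.352, -0.982]
contact_force: [0.6, 0.0, -0.3]
opening: 0.0854
```

```bash
python3 - <<'E'
from h import *
print(ctrl.get_obs()["tool_pos"])
im={"scene":cams.get_image("scene")}
for n,p in dict(oil_bottle=(.5885,-.33),disc=(.5885,-.33)).items(): print(n,fit(n,im,near=p))
cv2.imwrite("pics/s9.png",cv2.resize(im["scene"]["pixels"][170:390,180:460],None,fx=2.5,fy=2.5))
E
```

```text
[ 0.3140519  -0.71889628  0.24319214]
oil_bottle scene none
oil_bottle None
disc scene none
disc None
```

View pics/s9.png

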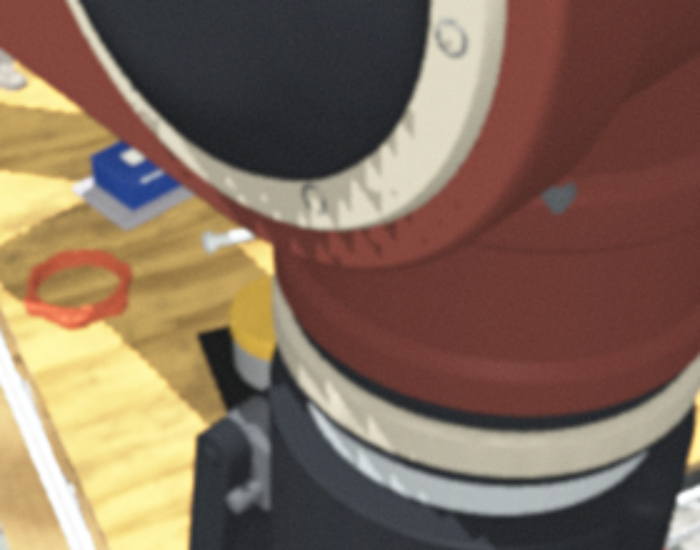

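step_arm --moves '[[[0,-10,-15.5],[0,0,0],1],[[0,-10,-15.5],[0,0,0],1],[[0,-10,-15.5],[0,0,0],1],[[0,-10,-15.5],[0,0,0],1],[[0,-10,-15.5],[0,0,0],1],[[0,-10,-15.5],[0,0,0],1],[[0,-10,-15.5],[0,0,0],1],[[0,-10,-15.5],[0,0,0],1],[[0,-10,-15.5],[0,0,0],1],[[0,-10,-15.5],[0,0,0],1]]'

```text
t: 25.25
tool_pos: [0.1724, -0.6025, 0.2454]
tool_rot: [0.977, 1.352, -0.982]
contact_force: [0.3, -0.1, -0.0]
opening: 0.0856
```

```bash
python3 - <<'E'
from h import *
print(ctrl.get_obs()["tool_pos"])
im={"scene":cams.get_image("scene")}
for n,p in dict(oil_bottle=(.5885,-.33),disc=(.5885,-.33)).items(): print(n,fit(n,im,near=p))
print([(d["at"],back(im["scene"],d["at"],.006).round(4)) for d in finder.tip_of("scene","oil_bottle")])
cv2.imwrite("pics/s10.png",cv2.resize(im["scene"]["pixels"][170:390,180:460],None,fx=2.5,fy=2.5))
E
```

```text
[ 0.17236138 -0.60253554  0.24542313]
oil_bottle scene none
oil_bottle None
disc (array([ 0.5883316 , -0.33311661,  0.17771625]), np.float64(0.05348693013086181))
[([371.0, 286.5], array([ 0.5948, -0.3304,  0.006 ])), ([236.4, 211.7], array([ 0.4771, -0.0281,  0.006 ])), ([407.3, 344.8], array([ 0.5745, -0.4601,  0.006 ]))]
```

View pics/s10.png

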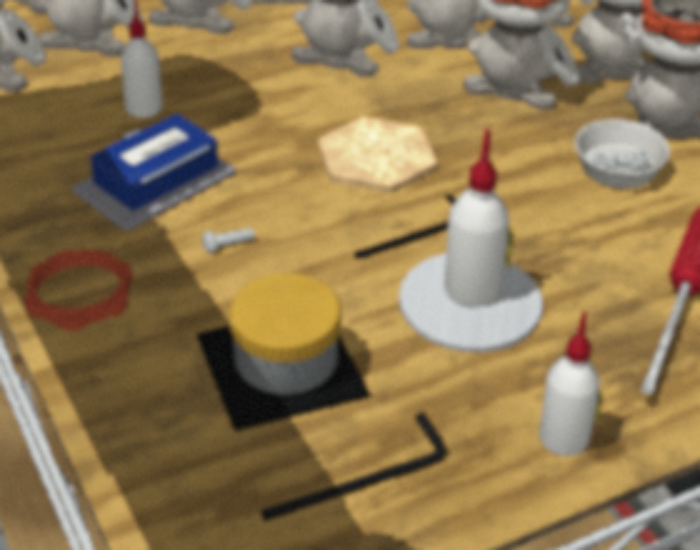

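```bash
python3 -c "
from station import ctrl
print(ctrl.finish_job())"
```

```text
the job is handed in; nothing more can be done
None
```

The swap is done and handed in at about 25 s of the 104 s allowed; no verdict came back. I parked the oil bottle on the six-sided plate, moved the case to the oblong plate and the tub to the square, then set the bottle on the round plate. The arm finished clear of everything.

| Thing | Plate | Distance from plate centre | Limit |
|---|---|---|---|
| Pin case | Oblong | 3 mm, long sides within 0.01 rad | 15 mm, 0.22 rad |
| Grease tub | Square | 2 mm | 15 mm |
| Oil bottle | Round | about 6–7 mm | 15 mm |

- **Less certain check:** the bottle's position is the weakest measurement. Its outline fit in the top camera was poor, and in the scene camera the region network did not find it. The 6–7 mm comes from that top fit (6 mm) and from the network's estimate of its origin in the scene camera (7 mm). The two disagreed on direction: to the bottle's left, or ahead of centre. The picture agrees that it is slightly off centre.
- **Upright and at rest:** the last pictures show all three things standing flat and right way up.
- **Bystanders:** the bolt and both hex keys look unmoved in the last pictures; I did not measure them again.

I viewed 12 pictures of the 14 allowed.

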